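# Press the lids home after cementing a sole

## Robot

A 7-joint arm with a two-finger parallel gripper is mounted at the origin on the work surface. World frame = base frame: x ahead of the robot, y to its left, z up, the work surface at z = 0. Lengths are in m, angles in rad, forces in N, time in s.
With the tool pointing down it reaches from about 0.425 to 0.925 m from the base axis. Payload 6.8 kg.
Tool frame: the origin (TCP) lies midway between the tips of the shut fingers; the grasp point (between the pads) lies 19 mm behind it (bot.grasp_offset is the distance from the TCP to the grasp point, in m); z points along the fingers, x is the direction in which the jaws open and shut, and the axes are right-handed (so a half turn about z gives the same grasp; the last joint's range is limited). The gripper opens to 85 mm and grips with 20 to 120 N. Pads are 22 mm wide; open, the fingers measure 114 mm over their backs; the gripper's body (76 mm by 85 mm) begins 54 mm behind the grasp point. The pads swing forward as they close: fully open they stand 13 mm farther back than shut.
Start: joints at [1.236, 0.477, 0.022, 1.555, -0.011, 1.109, -0.083], TCP at [0.152, -0.658, 0.231] pointing down, gripper open.
Joint ranges: [-2.96, 2.96], [-0.34, 2.1], [-1.41, 1.46], [0.24, 2.44], [-1.37, 4.51], [0.17, 1.92], [-2.96, 2.96]. Speed limits (rad/s): [2.39, 2.39, 3.14, 3.14, 3.14, 3.14, 3.14].

## Interface

Orientations are given as a unit quaternion [w, x, y, z].
In Python, from station import bot, imaging gives the robot as it stands. The module is installed in compiled form; this text tells all that it offers.
- The arm moves only by the tool apply_moves, never from a script. Its argument "increments" is a list of rows, each a list of 7 numbers: the shift along the tool's x, y, z in mm, then the turn, a rotation vector about the tool's x, y, z in degrees, then the closure, from -1 (fully open) to 1 (shut). In form: [[dx, dy, dz, rx, ry, rz, grip], ...]. A call has exactly 8 rows; each row shifts and turns the pose as measured when the row begins, along the tool's axes as they then stand; what a row does not reach is not made up. A row lasts 1/8 s, in which the tool goes at most 62.5 mm and 10.7 degrees, less where a joint would pass 70% of its speed; a pose out of reach is approached as far as the arm can. A call with a gripper value outside its range is refused whole. The fingers move at their own pace and stop on an object; "grip_force" is the grip in N (left out, the last holds). Time passes only in rows, so rows that do not move let the fingers close, or fill a call up. It gives the time, the measured TCP pose, the force and the opening at its end, in the units of the state.
- bot.get_obs(): the state, without advancing time (a new reading comes with each control period).
- imaging.read_camera(name): name is "side" or "top" or "wrist"; returns the picture (420x560x3 uint8, red, green, blue); there is no depth.
- imaging.get_calibration(name): a dict with "K" (3x3 intrinsics, pixels), "extrinsics" (4x4, takes a point from camera to world coordinates). Camera axes: x right, y down, z forward; pixel columns grow to the right and rows downward; lengths in m; the calibration is good to about 2 mm. The wrist camera is an equidistant fisheye: a pixel r from the principal point sees the ray r / f radians off the axis. A picture is of the moment at which its call begins: read the wrist's pose just before it. get_calibration takes no time and is no camera call; for the wrist camera it gives the pose at the moment of the call.
- bot.hand_in(): hands the job in, once; it reports no verdict.
The state is a dict: "t": time; "q": joint angles; "joint_vel": joint speeds; "joint_torque": joint torques, N m; "eef_pos": TCP position; "tool_rot": TCP orientation; "contact_force": force on the tool from outside, world axes, zero at the start; "torque": the same for the moment, N m; "gripper_width": opening from 0.0 (shut) to 1.0 (fully open).
Only numpy, scipy, OpenCV 4.12 (cv2) and the standard library are available. Lean on these libraries where they do the work, as an engineer would, in place of code of your own. Each camera call takes 0.05 s, during which the arm holds its last target.

## Task

The cementing is done and the lids of the three containers on the bench are only started, still standing a little proud. With the fingertips press each lid lightly down until it is fully home: first the tall wide cement tin, since it skins over soonest, then the narrow edge-dye jar, and last the flat polish tin. Lean on nothing heavily, leave every container standing where it is, lift nothing, and leave the tools and shoe parts around undisturbed.

Things in the scene. Friction and masses are not known exactly. Their poses are not given: they have to be found in the camera images.
- cement_tin: Cement tin: bare steel cylinder with a paper band, 98 mm across, 82 mm tall without its lid, 0.4 to 0.75 kg, loose on the bench, the tallest and bulkiest of the three containers. Origin: centre of its underside, z up.
- cement_lid (a joint): Push-in lid of the cement tin: how far it stands above its home place, m. 0 = fully home (flange resting on the tin's rim); starts 0.006 to 0.009; it would come off beyond 0.012. Friction fit: moves down under about 5 N, stays where it is left. Its thin top panel flexes about 1 mm per 5 N under the finger and springs back; the value here is the lid itself, not the flexed panel.
- cement_lid_top (a point): Centre of the flat top face of the cement tin's lid, a disc 82 mm across whose upper 4 mm show when home; it moves with the lid. When home it is 86 mm above the tin's origin.
- dye_jar: Edge-dye jar: round white plastic jar with a brown label band, 62 mm across and 56 mm to the shoulder, narrow, 0.1 to 0.2 kg, loose on the bench. Origin: centre of its underside, z up.
- dye_cap (a joint): Snap cap of the dye jar: height above its home place, m. 0 = fully home (on the shoulder); starts 0.006 to 0.009. Friction fit as above: about 5 N, thin flexing top.
- dye_cap_top (a point): Centre of the flat top face of the dye jar's grey ribbed cap, 53 mm across and 18 mm tall; it moves with the cap. When home it is 76 mm above the jar's origin.
- polish_tin: Polish tin: flat round metal tin, 91 mm across, only 28 mm tall when shut, 0.1 to 0.2 kg, loose on the bench, with a small wing key low on its side. Origin: centre of its underside, z up.
- polish_lid (a joint): Slip-on lid of the polish tin: height above its home place, m. 0 = fully home; starts 0.006 to 0.009. Friction fit as above: about 5 N, thin flexing top.
- polish_lid_top (a point): Centre of the flat top face of the polish tin's dark metal lid, 91 mm across; it moves with the lid. When home it is 28 mm above the tin's origin.
- hammer: Cobbler's hammer lying flat, 260 mm long, head 36 mm high at +x of its frame; bystander, loose. Origin: under the middle of its length.
- awl: Awl, 140 mm long, wooden handle 30 mm thick; bystander, loose. Origin: under the middle of its length.
- shoe_last: Wooden shoe last standing on its sole, 267 mm long, 97 mm high; bystander, loose. Origin: under its middle.
- shoe_brush: Shoe brush, 170 x 52 x 40 mm, bristles down; bystander, loose. Origin: under its middle.
- heel_block: Black rubber heel block, 73 x 62 x 24 mm; bystander, loose. Origin: under its middle.
- tack_dish: Round steel dish of tacks, 96 mm across, 26 mm high; bystander, loose. Origin: centre of its underside.
- half_sole: Black rubber half sole lying flat, about 127 x 94 x 6 mm; bystander, loose. Origin: under its middle.
Not all that is in view belongs to the job. Of the things shaped like the cement_tin, the steel one is meant. Leave any blue look-alike of the polish_tin alone.

How it is judged:
By the outcome, as a careful person would: the job done as asked, in the order asked, and still so for the second after the job is handed in, with the robot touching nothing.
It also fails if it takes over 48 s, if anything falls off the work surface, if the arm or the gripper's body presses on something with over 40 N, if the wrist force passes 120 N, or if a joint passes its speed limit or range.

## Working session

There is one attempt and no reset: what is moved stays moved. The work goes in short steps, Python scripts to look and compute and a tool call to move; the robot and the scene stay as the last step left them, time stands still between calls to the robot, and variables do not carry over. Pictures are saved under pics/ and viewed, and the job is handed in when it is done.

Besides the shell and the picture viewer there is one more tool, called after ">>>" by a JSON object that holds its "fn" and its "kwargs", one argument or row to a line. apply_moves: Moves the arm, as the interface text tells. Its arguments: {"type":"object","properties":{"increments":{"type":"array","items":{"type":"array","items":{"type":"number"}}},"grip_force":{"type":"number"}},"required":["increments"]}

```bash
mkdir -p pics
python3 - <<'E'
from station import bot, imaging
import cv2
for n in ["side","top"]:
    c=imaging.get_calibration(n); print(n,c["K"],c["extrinsics"])
    cv2.imwrite(f"pics/{n}0.png",cv2.cvtColor(imaging.read_camera(n),cv2.COLOR_RGB2BGR))
print(bot.get_obs())
E
```

```text
side [[380.8669235    0.         284.88788475]
 [  0.         380.8669235  208.89087945]
 [  0.           0.           1.        ]] [[-0.77270841 -0.47492891  0.42114634  0.08429415]
 [-0.63468412  0.56773514 -0.52426413  0.62624039]
 [ 0.00988861 -0.6723982  -0.74012356  0.95277346]
 [ 0.          0.          0.          1.        ]]
top [[424.15943249   0.         282.93898353]
 [  0.         424.15943249 203.31572575]
 [  0.           0.           1.        ]] [[-0.01606684 -0.9876153   0.15607008  0.41054954]
 [-0.99982989  0.01728337  0.00644081  0.02331431]
 [-0.00905846 -0.15594005 -0.98772499  1.08716958]
 [ 0.          0.          0.          1.        ]]
{'t': 0.1, 'q': array([ 1.23591231,  0.47773632,  0.02233268,  1.55633762, -0.01149511,
        1.10930724, -0.08308849]), 'joint_vel': array([ 1.06342781e-03, -2.83776383e-03,  1.54519746e-03, -4.46534001e-03,
        3.66330808e-04, -2.48720805e-06, -1.59583946e-03]), 'joint_torque': array([ 3.29232775e-03, -5.97761679e+01,  1.61334481e+00, -2.81951702e+01,
        1.28175478e-02,  5.19432651e-03, -7.26283417e-06]), 'eef_pos': array([ 0.15164524, -0.65720042,  0.23041641]), 'tool_rot': array([-4.68121994e-04,  7.82587326e-01, -6.22540270e-01, -6.85677418e-04]), 'contact_force': array([ 0.12015227,  0.40008408, -0.53333706]), 'torque': array([-0.00411633,  0.03593952,  0.02421447]), 'gripper_width': 1.0013857287063057}
```

View pics/side0.png

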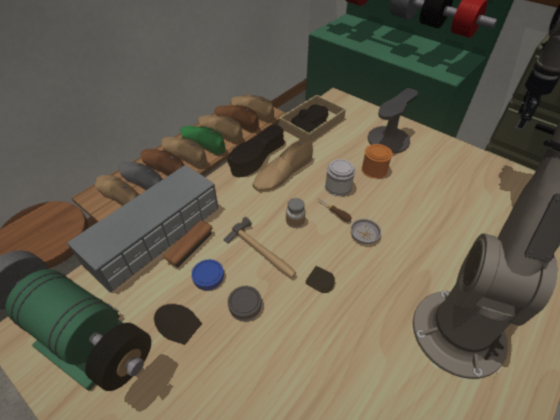

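View pics/top0.png

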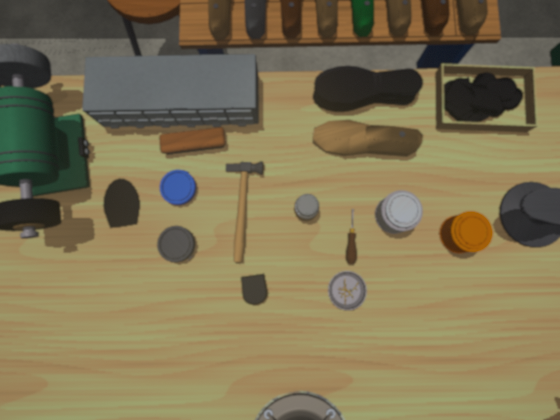

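The side view shows the steel tin at (340,178), the jar at (296,212) and the polish tin at (245,303). In the top view the lids are at about (402,211), (307,207) and (177,244). The orange tin and the blue tin are look-alikes. Next I'll enlarge both views to measure.

Run:
```python
import cv2, numpy as np
t=cv2.imread("pics/top0.png"); s=cv2.imread("pics/side0.png")
def crop(i,u,v,h=32): return cv2.resize(i[v-h:v+h,u-h:u+h],(256,256),interpolation=cv2.INTER_CUBIC)
a=np.hstack([crop(t,402,211),crop(t,307,207),crop(t,177,244)])
b=np.hstack([crop(s,340,178),crop(s,296,212),crop(s,245,303)])
cv2.imwrite("pics/crops.png",np.vstack([a,b]))
```

```text
(no output)
```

View pics/crops.png

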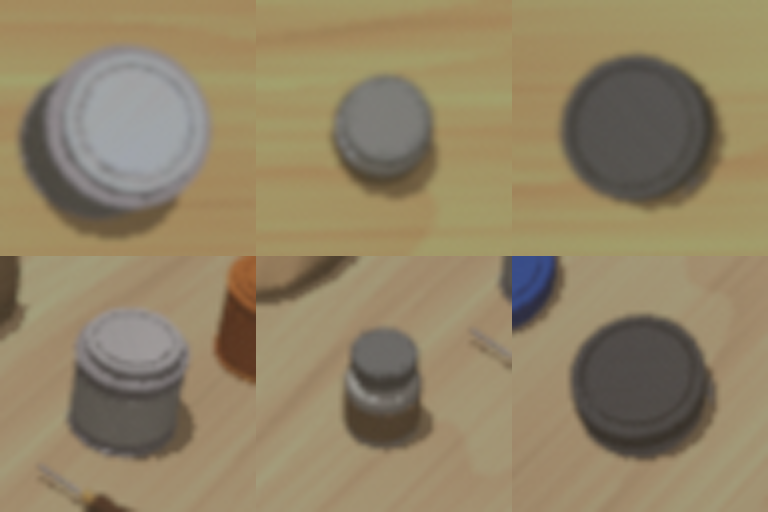

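```bash
cat > h.py <<'E'
from station import bot, imaging
import numpy as np
def ray(n,u,v):
    c=imaging.get_calibration(n);K=c["K"];E=c["extrinsics"]
    d=E[:3,:3]@np.linalg.solve(K,[u,v,1]);return E[:3,3],d/np.linalg.norm(d)
def plane(n,u,v,z):
    o,d=ray(n,u,v);return o+d*(z-o[2])/d[2]
def tri(a,b):
    A=0;B=0
    for o,d in (a,b):
        P=np.eye(3)-np.outer(d,d);A=A+P;B=B+P@o
    return np.linalg.solve(A,B)
E
python3 - <<'E'
from h import *
np.set_printoptions(precision=4,suppress=True)
for n,t,s,h in [("cem",(403.2,209.8),(341.5,166),.086),("dye",(307.2,205.2),(295.8,204),.076),("pol",(175.8,243.8),(244.5,300.8),.028)]:
    p=tri(ray("top",*t),ray("side",*s));print(n,p,np.hypot(*p[:2]),plane("top",*t,h+.0075),plane("side",*s,h+.0075))
for n,t in [("awl",(351,240)),("dish",(347,290)),("orange",(467,231))]: print(n,plane("top",*t,0.03))
E
```

```text
cem [ 0.5465 -0.2516  0.1003] 0.6016856146933321 [ 0.5471 -0.2537  0.0935] [ 0.5506 -0.2584  0.0935]
dye [ 0.5646 -0.0275  0.0839] 0.5652285483730912 [ 0.5636 -0.0281  0.0835] [ 0.5659 -0.0273  0.0835]
pol [0.4807 0.2991 0.0298] 0.5661266252469289 [0.4798 0.2973 0.0355] [0.4787 0.3014 0.0355]
awl [ 0.4823 -0.1375  0.03  ]
dish [ 0.3606 -0.1227  0.03  ]
orange [ 0.4999 -0.4265  0.03  ]
```

>>> {"fn": "apply_moves", "kwargs": {
  "increments": [
    [-30,-48,0,0,0,0,1],
    [-34,-54,0,0,0,0,1],
    [-34,-54,0,0,0,0,1],
    [-34,-54,0,0,0,0,1],
    [-34,-54,0,0,0,0,1],
    [-34,-54,0,0,0,0,1],
    [-34,-54,0,0,0,0,1],
    [-34,-54,0,0,0,0,1]
  ],
  "grip_force": 30
}}

```text
t: 1.1
eef_pos: [0.4987, -0.3076, 0.2268]
tool_rot: [0.001, 0.779, -0.627, -0.003]
contact_force: [0.8, -0.9, -0.3]
gripper_width: -0.001
```

>>> {"fn": "apply_moves", "kwargs": {
  "increments": [
    [-20,-30,0,0,0,0,1],
    [-20,-28,10,0,0,0,1],
    [0,0,30,0,0,0,1],
    [0,0,30,0,0,0,1],
    [0,0,20,0,0,0,1],
    [0,0,10,0,0,0,1],
    [0,0,0,0,0,0,1],
    [0,0,0,0,0,0,1]
  ]
}}

```text
t: 2.1
eef_pos: [0.552, -0.2457, 0.1228]
tool_rot: [-0.001, 0.783, -0.622, -0.004]
contact_force: [-0.4, 0.8, -0.2]
gripper_width: -0.0
```

```bash
cat > look.py <<'E'
from h import *; import cv2,sys
tag=sys.argv[1]; tg=np.array(eval(sys.argv[2]))
from scipy.spatial.transform import Rotation as R
o=bot.get_obs();q=o["tool_rot"];M=R.from_quat([q[1],q[2],q[3],q[0]]).as_matrix()
print("t",o["t"],"pos",o["eef_pos"].round(4),"F",o["contact_force"].round(2),"T",o["torque"].round(3),"tool z",M[:,2].round(4))
print("delta tool mm",(M.T@(tg-o["eef_pos"])*1000).round(1))
if len(sys.argv)>3:
    ims=[]
    for n in ["top","side"]:
        c=imaging.get_calibration(n);E=np.linalg.inv(c["extrinsics"]);p=c["K"]@(E[:3,:3]@tg+E[:3,3]);u,v=np.clip((p[:2]/p[2]).astype(int),50,None)
        i=cv2.cvtColor(imaging.read_camera(n),cv2.COLOR_RGB2BGR);u=min(u,510);v=min(v,370)
        ims.append(cv2.resize(i[v-50:v+50,u-50:u+50],(400,400),interpolation=cv2.INTER_CUBIC));print(n,"crop origin",u-50,v-50)
    cv2.imwrite(f"pics/{tag}.png",np.hstack(ims))
E
python3 look.py c1 "[.548,-.255,.0935]" 1
```

```text
t 2.1 pos [ 0.552  -0.2457  0.1228] F [-0.36  0.82 -0.22] T [-0.019  0.004 -0.032] tool z [-0.0053  0.006  -1.    ]
delta tool mm [ 8.4  5.9 29.3]
top crop origin 353 159
side crop origin 291 116
```

View pics/c1.png

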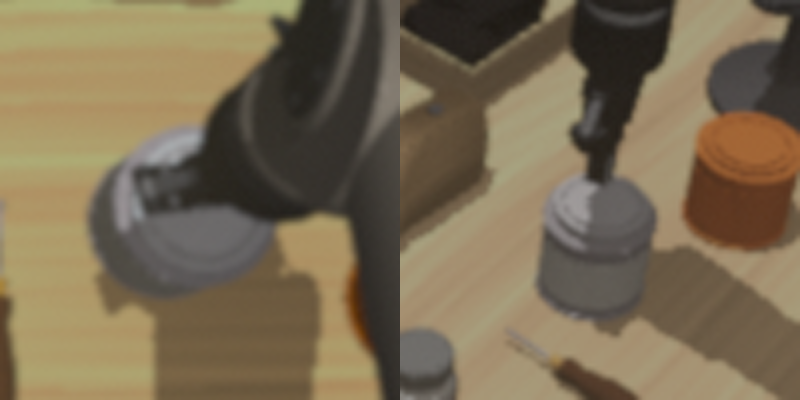

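The fingertips are just above the lid, at (597,180) in the side crop. They need to shift about 10 mm toward its centre, which I'll do while descending.

>>> {"fn": "apply_moves", "kwargs": {
  "increments": [
    [9,6,0,0,0,0,1],
    [0,0,10,0,0,0,1],
    [0,0,10,0,0,0,1],
    [0,0,3,0,0,0,1],
    [0,0,0,0,0,0,1],
    [0,0,0,0,0,0,1],
    [0,0,0,0,0,0,1],
    [0,0,0,0,0,0,1]
  ]
}}

```text
t: 3.2
eef_pos: [0.5484, -0.2568, 0.0994]
tool_rot: [-0.001, 0.783, -0.623, -0.003]
contact_force: [-0.9, -0.7, -0.1]
gripper_width: -0.005
```

```bash
python3 look.py c2 "[.548,-.255,.0935]"
```

```text
t 3.2 pos [ 0.5484 -0.2568  0.0994] F [-0.94 -0.68 -0.1 ] T [-0.05   0.026  0.005] tool z [-0.0032  0.0051 -1.    ]
delta tool mm [-1.8 -0.   5.9]
```

>>> {"fn": "apply_moves", "kwargs": {
  "increments": [
    [0,0,1,0,0,0,1],
    [0,0,1,0,0,0,1],
    [0,0,1,0,0,0,1],
    [0,0,1,0,0,0,1],
    [0,0,1,0,0,0,1],
    [0,0,1,0,0,0,1],
    [0,0,1,0,0,0,1],
    [0,0,0,0,0,0,1]
  ]
}}

```text
t: 4.2
eef_pos: [0.5487, -0.2569, 0.0931]
tool_rot: [-0.001, 0.782, -0.623, -0.002]
contact_force: [-1.0, -0.5, 3.5]
gripper_width: 0.001
```

>>> {"fn": "apply_moves", "kwargs": {
  "increments": [
    [0,0,1,0,0,0,1],
    [0,0,1,0,0,0,1],
    [0,0,1,0,0,0,1],
    [0,0,1,0,0,0,1],
    [0,0,1,0,0,0,1],
    [0,0,0,0,0,0,1],
    [0,0,0,0,0,0,1],
    [0,0,0,0,0,0,1]
  ]
}}

```text
t: 5.2
eef_pos: [0.5487, -0.257, 0.0881]
tool_rot: [-0.001, 0.782, -0.623, -0.002]
contact_force: [-2.1, 1.5, 4.2]
gripper_width: -0.001
```

Steady at about 4–5 N, so the lid is sliding. Now the last few millimetres.

>>> {"fn": "apply_moves", "kwargs": {
  "increments": [
    [0,0,1,0,0,0,1],
    [0,0,1,0,0,0,1],
    [0,0,1,0,0,0,1],
    [0,0,0,0,0,0,1],
    [0,0,0,0,0,0,1],
    [0,0,0,0,0,0,1],
    [0,0,0,0,0,0,1],
    [0,0,0,0,0,0,1]
  ]
}}

```text
t: 6.2
eef_pos: [0.5488, -0.257, 0.0851]
tool_rot: [-0.001, 0.782, -0.623, -0.002]
contact_force: [-2.2, 0.8, 5.1]
gripper_width: -0.001
```

```bash
python3 look.py c2 "[.548,-.255,.0845]"
```

```text
t 6.2 pos [ 0.5488 -0.257   0.0851] F [-2.17  0.81  5.07] T [ 0.154  0.39  -0.021] tool z [-0.0023  0.0044 -1.    ]
delta tool mm [-2.1  0.3  0.6]
```

>>> {"fn": "apply_moves", "kwargs": {
  "increments": [
    [0,0,0.5,0,0,0,1],
    [0,0,0.5,0,0,0,1],
    [0,0,0,0,0,0,1],
    [0,0,0,0,0,0,1],
    [0,0,0,0,0,0,1],
    [0,0,0,0,0,0,1],
    [0,0,0,0,0,0,1],
    [0,0,0,0,0,0,1]
  ]
}}

```text
t: 7.2
eef_pos: [0.5488, -0.2569, 0.085]
tool_rot: [-0.001, 0.782, -0.623, -0.002]
contact_force: [-1.7, 0.7, 5.0]
gripper_width: -0.002
```

>>> {"fn": "apply_moves", "kwargs": {
  "increments": [
    [0,0,1,0,0,0,1],
    [0,0,0.8,0,0,0,1],
    [0,0,0.5,0,0,0,1],
    [0,0,0.5,0,0,0,1],
    [0,0,0.5,0,0,0,1],
    [0,0,0.5,0,0,0,1],
    [0,0,0.5,0,0,0,1],
    [0,0,0.5,0,0,0,1]
  ]
}}

```text
t: 8.2
eef_pos: [0.5489, -0.257, 0.0842]
tool_rot: [-0.001, 0.782, -0.623, -0.002]
contact_force: [-2.9, 1.6, 9.0]
gripper_width: -0.002
```

The force rose to 9 N over 0.8 mm, which matches the panel stiffness, and tip height plus flex gives 86.0 mm. The cement lid is home. I'll retract and move on to the jar.

>>> {"fn": "apply_moves", "kwargs": {
  "increments": [
    [0,0,-10,0,0,0,1],
    [0,0,-40,0,0,0,1],
    [-40,-12,0,0,0,0,1],
    [-45,-14,0,0,0,0,1],
    [-45,-14,0,0,0,0,1],
    [-45,-14,0,0,0,0,1],
    [-35,-10,0,0,0,0,1],
    [0,0,0,0,0,0,1]
  ]
}}

```text
t: 9.2
eef_pos: [0.5666, -0.0326, 0.1363]
tool_rot: [-0.002, 0.782, -0.624, -0.0]
contact_force: [-0.0, -0.3, 0.5]
gripper_width: 0.001
```

```bash
python3 look.py d1 "[.5645,-.028,.0835]" 1;python3 - <<'E'
import cv2,sys
sys.path.insert(0,'.')
from h import *
i=cv2.cvtColor(imaging.read_camera("side"),cv2.COLOR_RGB2BGR);cv2.imwrite("pics/c3.png",cv2.resize(i[140:210,300:370],(560,560),interpolation=cv2.INTER_CUBIC))
E
```

```text
t 9.2 pos [ 0.5666 -0.0326  0.1363] F [-0.05 -0.26  0.46] T [-0.031 -0.039  0.01 ] tool z [ 0.0019  0.0039 -1.    ]
delta tool mm [-4.7  1.2 52.8]
top crop origin 257 154
side crop origin 246 154
```

View pics/d1.png

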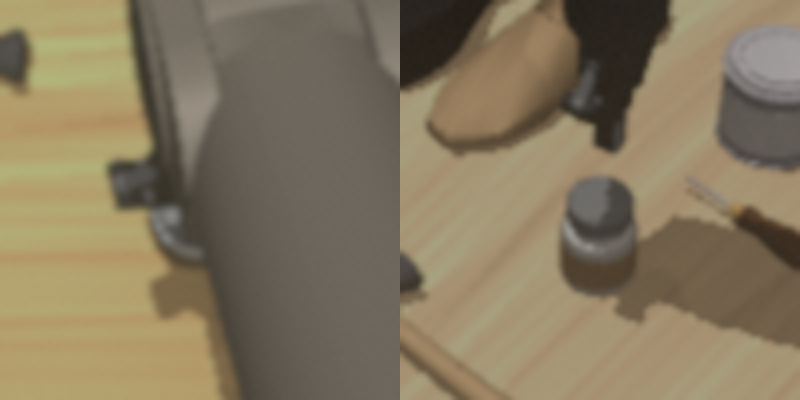

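View pics/c3.png

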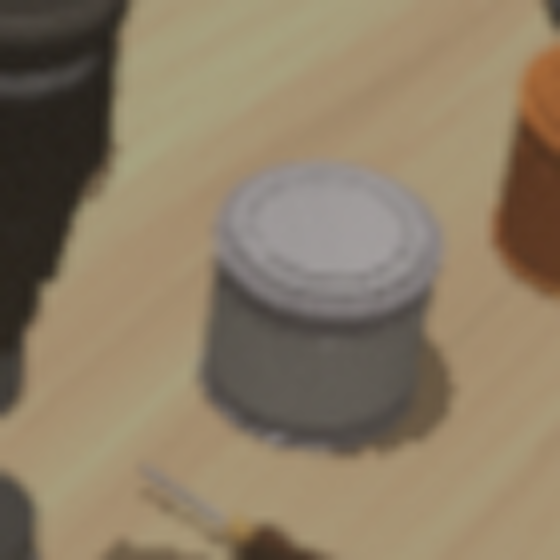

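The cement lid now sits flush, with no gap under its rim at (325,310) in the crop, and the tin hasn't moved. The fingertips are above the jar cap, centred at about (600,205).

>>> {"fn": "apply_moves", "kwargs": {
  "increments": [
    [-5,1,10,0,0,0,1],
    [0,0,20,0,0,0,1],
    [0,0,12,0,0,0,1],
    [0,0,3,0,0,0,1],
    [0,0,0,0,0,0,1],
    [0,0,0,0,0,0,1],
    [0,0,0,0,0,0,1],
    [0,0,0,0,0,0,1]
  ]
}}

```text
t: 10.35
eef_pos: [0.5643, -0.0377, 0.0893]
tool_rot: [-0.001, 0.777, -0.63, 0.001]
contact_force: [0.2, -0.7, -0.0]
gripper_width: -0.0
```

```bash
python3 look.py d2 "[.5645,-.028,.0835]" 1
```

```text
t 10.35 pos [ 0.5643 -0.0377  0.0893] F [ 0.17 -0.74 -0.04] T [-0.013 -0.017 -0.019] tool z [ 2.3e-03 -1.0e-04 -1.0e+00]
delta tool mm [-9.4 -2.2  5.8]
top crop origin 257 154
side crop origin 246 154
```

View pics/d2.png

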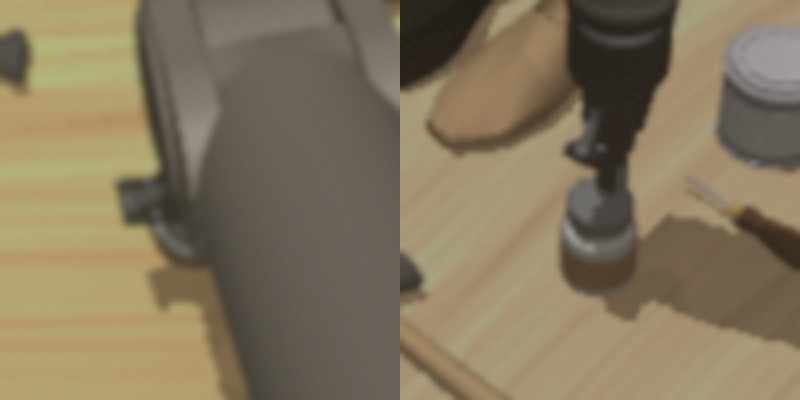

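The arm coasted to about 10 mm off the cap centre, with the tip at (610,190). I'll correct that before contact.

>>> {"fn": "apply_moves", "kwargs": {
  "increments": [
    [-9,-2,0,0,0,0,1],
    [0,0,0,0,0,0,1],
    [0,0,0,0,0,0,1],
    [0,0,1,0,0,0,1],
    [0,0,1,0,0,0,1],
    [0,0,1,0,0,0,1],
    [0,0,1,0,0,0,1],
    [0,0,0,0,0,0,1]
  ]
}}

```text
t: 11.45
eef_pos: [0.5642, -0.0277, 0.0849]
tool_rot: [-0.001, 0.777, -0.629, 0.001]
contact_force: [-0.3, -0.0, -0.2]
gripper_width: -0.001
```

```bash
python3 look.py d2 "[.5645,-.028,.0835]"
```

```text
t 11.45 pos [ 0.5642 -0.0277  0.0849] F [-0.29 -0.04 -0.25] T [-0.017 -0.002  0.005] tool z [ 1.9e-03 -1.0e-04 -1.0e+00]
delta tool mm [ 0.3 -0.2  1.4]
```

>>> {"fn": "apply_moves", "kwargs": {
  "increments": [
    [0,0,1,0,0,0,1],
    [0,0,1,0,0,0,1],
    [0,0,1,0,0,0,1],
    [0,0,1,0,0,0,1],
    [0,0,1,0,0,0,1],
    [0,0,1,0,0,0,1],
    [0,0,1,0,0,0,1],
    [0,0,0,0,0,0,1]
  ]
}}

```text
t: 12.45
eef_pos: [0.5645, -0.0278, 0.0786]
tool_rot: [-0.001, 0.777, -0.63, 0.001]
contact_force: [-1.9, 0.2, 4.7]
gripper_width: -0.003
```

>>> {"fn": "apply_moves", "kwargs": {
  "increments": [
    [0,0,1,0,0,0,1],
    [0,0,1,0,0,0,1],
    [0,0,1,0,0,0,1],
    [0,0,0.8,0,0,0,1],
    [0,0,0,0,0,0,1],
    [0,0,0,0,0,0,1],
    [0,0,0,0,0,0,1],
    [0,0,0,0,0,0,1]
  ]
}}

```text
t: 13.45
eef_pos: [0.5646, -0.0278, 0.075]
tool_rot: [-0.001, 0.777, -0.63, 0.001]
contact_force: [-1.9, 0.1, 5.6]
gripper_width: -0.003
```

>>> {"fn": "apply_moves", "kwargs": {
  "increments": [
    [0,0,1,0,0,0,1],
    [0,0,0.8,0,0,0,1],
    [0,0,0.5,0,0,0,1],
    [0,0,0.5,0,0,0,1],
    [0,0,0.5,0,0,0,1],
    [0,0,0.5,0,0,0,1],
    [0,0,0.5,0,0,0,1],
    [0,0,0.5,0,0,0,1]
  ]
}}

```text
t: 14.45
eef_pos: [0.5647, -0.0278, 0.074]
tool_rot: [-0.0, 0.777, -0.63, 0.002]
contact_force: [-4.1, 0.2, 10.1]
gripper_width: 0.001
```

10 N at 74.0 mm plus 2 mm of flex gives 76 mm, so the dye cap is home. On to the polish tin.

>>> {"fn": "apply_moves", "kwargs": {
  "increments": [
    [0,0,-10,0,0,0,1],
    [0,0,-40,0,0,0,1],
    [-40,2,0,0,0,0,1],
    [-50,2,0,0,0,0,1],
    [-50,2,0,0,0,0,1],
    [-50,2,0,0,0,0,1],
    [-50,2,0,0,0,0,1],
    [-50,2,0,0,0,0,1]
  ]
}}

```text
t: 15.45
eef_pos: [0.4954, 0.2566, 0.1248]
tool_rot: [-0.002, 0.773, -0.634, 0.004]
contact_force: [0.7, 0.1, -1.2]
gripper_width: 0.001
```

```bash
python3 look.py p1 "[.480,.299,.0835]" 1
```

```text
t 15.45 pos [0.4954 0.2566 0.1248] F [ 0.7   0.06 -1.16] T [ 0.009  0.004 -0.007] tool z [ 0.0079 -0.0015 -1.    ]
delta tool mm [-44.7   7.1  41.1]
top crop origin 119 192
side crop origin 193 240
```

View pics/p1.png

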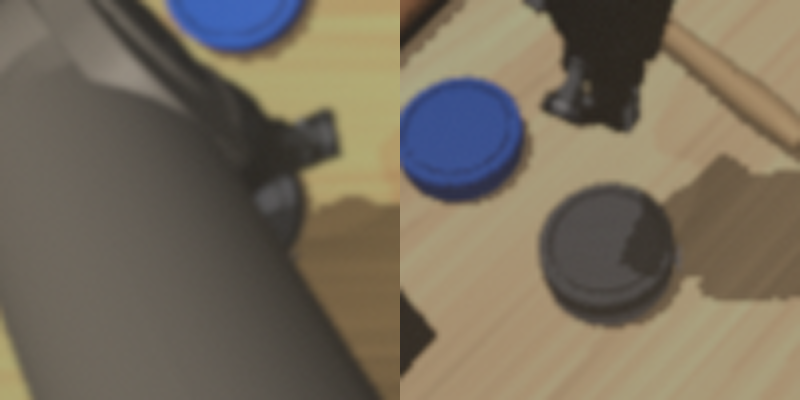

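The dark polish tin is at (608,248) in the side crop and the blue one is clear of it. I'll finish the approach and let the arm settle.

>>> {"fn": "apply_moves", "kwargs": {
  "increments": [
    [-20,3,0,0,0,0,1],
    [-18,3,10,0,0,0,1],
    [0,0,30,0,0,0,1],
    [0,0,25,0,0,0,1],
    [0,0,7,0,0,0,1],
    [0,0,0,0,0,0,1],
    [0,0,0,0,0,0,1],
    [0,0,0,0,0,0,1]
  ]
}}

```text
t: 16.55
eef_pos: [0.4823, 0.3006, 0.0535]
tool_rot: [-0.006, 0.777, -0.63, 0.003]
contact_force: [0.3, -0.4, -0.2]
gripper_width: 0.002
```

```bash
python3 look.py p2 "[.480,.299,.0355]" 1
```

```text
t 16.55 pos [0.4823 0.3006 0.0535] F [ 0.28 -0.38 -0.19] T [-0.017 -0.017  0.001] tool z [ 0.0118  0.006  -0.9999]
delta tool mm [ 1.1  2.8 18. ]
top crop origin 125 193
side crop origin 194 249
```

View pics/p2.png

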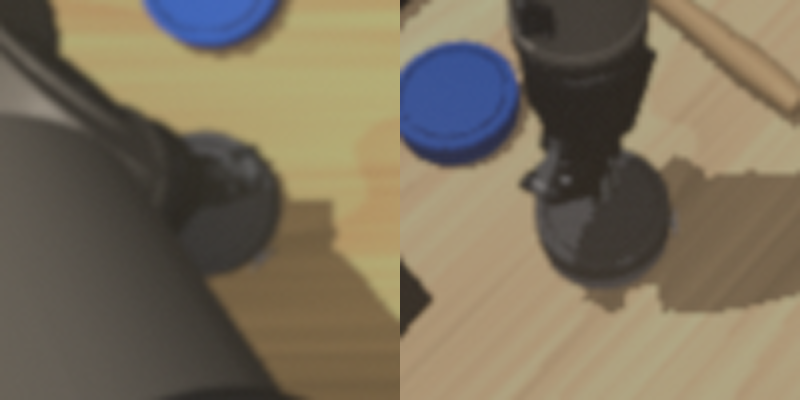

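The fingertips are over the polish lid, within 3 mm of its centre. I'll descend to about 3 mm above it and then press in 1 mm steps.

>>> {"fn": "apply_moves", "kwargs": {
  "increments": [
    [1,3,8,0,0,0,1],
    [0,0,5,0,0,0,1],
    [0,0,0,0,0,0,1],
    [0,0,0,0,0,0,1],
    [0,0,1,0,0,0,1],
    [0,0,1,0,0,0,1],
    [0,0,1,0,0,0,1],
    [0,0,0,0,0,0,1]
  ]
}}

```text
t: 17.65
eef_pos: [0.4797, 0.2991, 0.0366]
tool_rot: [-0.006, 0.777, -0.63, 0.003]
contact_force: [0.7, -0.5, -0.3]
gripper_width: -0.005
```

>>> {"fn": "apply_moves", "kwargs": {
  "increments": [
    [0,0,1,0,0,0,1],
    [0,0,1,0,0,0,1],
    [0,0,1,0,0,0,1],
    [0,0,1,0,0,0,1],
    [0,0,1,0,0,0,1],
    [0,0,1,0,0,0,1],
    [0,0,0,0,0,0,1],
    [0,0,0,0,0,0,1]
  ]
}}

```text
t: 18.65
eef_pos: [0.4798, 0.2992, 0.0312]
tool_rot: [-0.006, 0.777, -0.63, 0.003]
contact_force: [-1.7, -0.2, 4.6]
gripper_width: -0.001
```

>>> {"fn": "apply_moves", "kwargs": {
  "increments": [
    [0,0,1,0,0,0,1],
    [0,0,1,0,0,0,1],
    [0,0,1,0,0,0,1],
    [0,0,1,0,0,0,1],
    [0,0,0.5,0,0,0,1],
    [0,0,0,0,0,0,1],
    [0,0,0,0,0,0,1],
    [0,0,0,0,0,0,1]
  ]
}}

```text
t: 19.65
eef_pos: [0.4798, 0.2992, 0.0269]
tool_rot: [-0.006, 0.777, -0.63, 0.003]
contact_force: [-1.8, -1.1, 6.9]
gripper_width: 0.0
```

>>> {"fn": "apply_moves", "kwargs": {
  "increments": [
    [0,0,1,0,0,0,1],
    [0,0,0.8,0,0,0,1],
    [0,0,0.5,0,0,0,1],
    [0,0,0.5,0,0,0,1],
    [0,0,0.5,0,0,0,1],
    [0,0,0.5,0,0,0,1],
    [0,0,0.5,0,0,0,1],
    [0,0,0.5,0,0,0,1]
  ]
}}

```text
t: 20.65
eef_pos: [0.4798, 0.2993, 0.0259]
tool_rot: [-0.006, 0.777, -0.63, 0.004]
contact_force: [-2.3, -2.3, 10.3]
gripper_width: 0.001
```

10.3 N at 25.9 mm plus 2.06 mm of flex gives 28.0 mm, so the polish lid is home. I'll retract and check all three.

>>> {"fn": "apply_moves", "kwargs": {
  "increments": [
    [0,0,-10,0,0,0,1],
    [0,0,-40,0,0,0,1],
    [0,0,-40,0,0,0,1],
    [0,0,-40,0,0,0,1],
    [0,0,-40,0,0,0,1],
    [0,0,-20,0,0,0,1],
    [0,0,0,0,0,0,1],
    [0,0,0,0,0,0,1]
  ]
}}

```text
t: 21.65
eef_pos: [0.4771, 0.2982, 0.2201]
tool_rot: [-0.006, 0.777, -0.63, 0.003]
contact_force: [-0.2, -1.3, -0.1]
gripper_width: -0.001
```

Run:
```python
from h import *
import cv2
i=cv2.cvtColor(imaging.read_camera("side"),cv2.COLOR_RGB2BGR); s=cv2.imread("pics/side0.png")
cv2.imwrite("pics/side9.png",i)
t=cv2.cvtColor(imaging.read_camera("top"),cv2.COLOR_RGB2BGR);cv2.imwrite("pics/top9.png",t)
def crop(i,u,v,h=32): return cv2.resize(i[v-h:v+h,u-h:u+h],(256,256),interpolation=cv2.INTER_CUBIC)
P=[(340,178),(296,212),(245,303)]
cv2.imwrite("pics/crops9.png",np.vstack([np.hstack([crop(k,*p) for p in P]) for k in (s,i)]))
```

```text
(no output)
```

View pics/crops9.png

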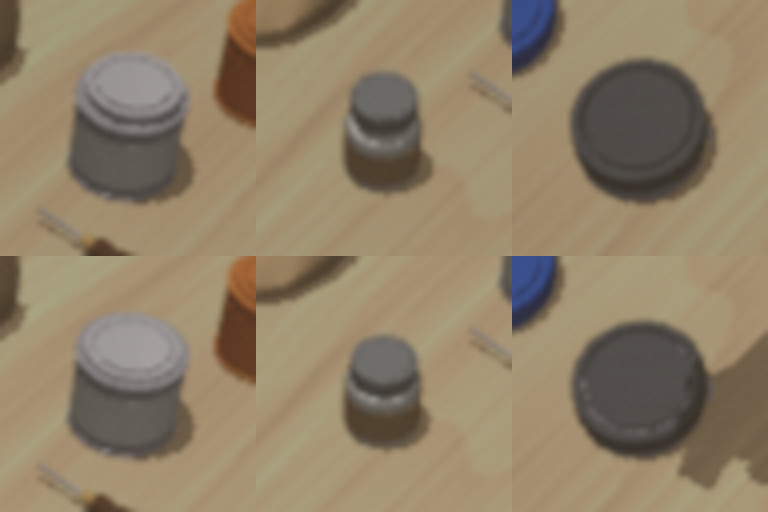

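View pics/top9.png

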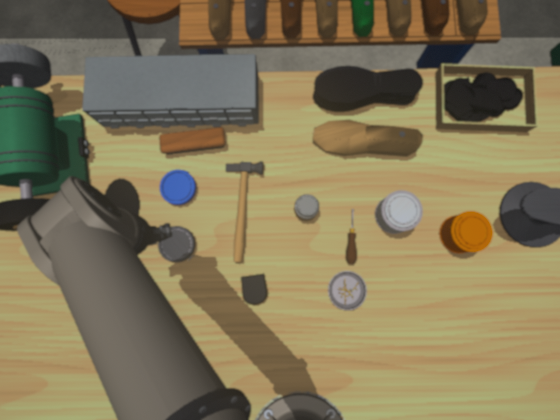

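View pics/side9.png

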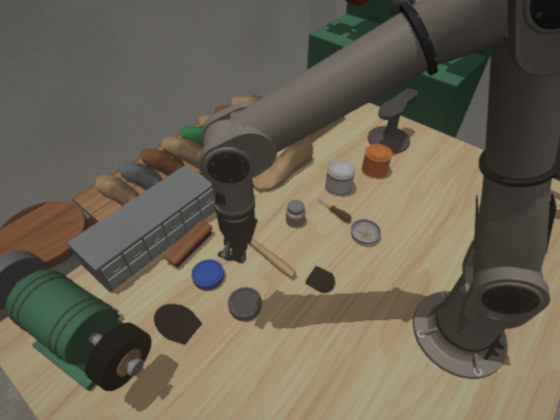

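The before/after crops show all three lids lowered, with the containers on the same pixels and the bystanders unmoved. The arm is clear of everything.

```bash
python3 -c "
from station import bot
o=bot.get_obs();print(o['t'],o['contact_force'],abs(o['joint_vel']).max())
print(bot.hand_in())"
```

```text
21.75 [ 0.13595409 -0.1713239  -0.53088287] 0.0028118730519361887
the job is handed in; nothing more can be done
None
```

I pressed all three lids home with the shut fingertips, in the order you asked: cement tin, dye jar, polish tin. I then lifted clear and handed in at about 21.8 s.

| Lid | Final press | Fingertip height | Implied lid top (with panel flex) | Given home height |
|---|---|---|---|---|
| Cement tin | 9.0 N | 84.2 mm | 86.0 mm | 86 mm |
| Dye jar | 10.1 N | 74.0 mm | 76.0 mm | 76 mm |
| Polish tin | 10.3 N | 25.9 mm | 28.0 mm | 28 mm |

Each lid slid at about 4–6 N, and then the force rose once it stopped moving.

**Last checks:** the final pictures show the three lids lowered and the containers where they stood. The tools and shoe parts in view look undisturbed, though the arm partly hid the half sole and part of the last from one camera each. The force was near zero with nothing touched, and no check failed or disagreed.

**Deviation:** the arm coasted to about 10 mm off centre above the dye jar, and I corrected it before touching the cap.

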